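Park the index plunger and tip the print bed level

TASK

The print bed on the tilting assembly stand is locked tipped up by the spring plunger with the red T-handle. Pull the handle out along its leaning axis, turn it either way until you feel the stop (don't force it: the sleeve must not be screwed round), let it drop into the rest notch and let go, so that it stays retracted by itself; only then press the raised far rail of the frame down until the bed lies level on its posts, and leave the plunger parked. Keep off the print bed itself, and leave the tools and parts on the table alone.

Things in the scene. Friction and masses are not known exactly. Their poses are not given: they have to be found in the camera images.
- stand: tilting assembly stand, bolted down: dark base plate 270 x 250 x 12 mm, two aluminium cheeks 188 mm high, outer faces at y = +-104 mm. Origin: middle of the base, on the table. x to the far side, y left, z up. Tilt axis: along y through (0, 0, 125 mm). Right (-y) of the cheeks an index disc, radius 54 mm; above it the plunger, its axis through the tilt axis at y = -113 mm, leaning 35 deg to -x.
- t_handle: T-handle of the plunger; origin: centre of its red bar, 64 mm long, 16 x 16 mm, on a neck 13 mm thick. z: plunger axis outwards (up, leaning 35 deg to the stand's -x), the way to pull; x along the bar; y across it, the way to pinch. At the start the bar is within 50 deg of the stand's y axis. 132 mm from the tilt axis when home; the sleeve starts 26 mm below the centre.
- plunger (a joint): how far the plunger is pulled out, m: 0 home (bolt in the disc), 0.019 fully out, a hard stop. The spring pulls back with about 9 N at 0 and 18 N fully out. A cross pin lies with play in a slot of the sleeve; only when pulled out beyond 0.016 can the handle be turned to a rest notch. At rest in the notch it reads about 0.011 and the bolt is clear of the disc.
- sleeve_rim (a point): a point on the edge of the plunger's dark sleeve, 42 mm thick, screwed into the bracket at any angle. It has a rest notch 5 mm deep on either side of the slot, a turn of 0.9 to 1.5 rad from where the handle stands (only feeling tells), each ending at a lug that stops the turn. Let back in within 0.1 rad of the lug, the pin drops into the notch. Over about 1.5 N m on the lug turns the sleeve.
- cradle (a joint): tilt of the frame that carries the bed, rad: 0 level, its far rail on two posts (hard stop); about 0.87 at the start, far rail up. Locked while the bolt is in the disc. Balanced and stiff in its bearings (about 0.3 N m): it stays where it is left.
- far_rail (a point): middle of the top face of the frame's far rail, an aluminium bar 20 x 20 mm, 186 mm long along y; 105 mm from the tilt axis, its top face 10 mm above it when level. Axes turn with the frame: x from the tilt axis towards the rail, y left, z square out of the bed. Raised at the start.
- print_bed: print bed with a yellow sheet, 150 x 130 mm (x, y), on the frame, its face 27.5 mm above the tilt axis when level; its far edge ends 20 mm short of the far rail. Not to be touched. Origin on the tilt axis, in the middle; axes as far_rail's.
- screwdriver: blue-handled screwdriver, 200 mm long, lying on the table beside the stand; leave alone.
- hex_keys: set of hex keys in a grey holder, about 145 x 42 x 22 mm, lying on the table; leave alone.
- stepper_motor: stepper motor, 42 x 42 x 40 mm with a 22 mm shaft upwards, standing on the table; leave alone.
- side_cutters: blue-handled side cutters, 115 x 65 x 14 mm, lying on the table; leave alone.

How it is judged:
On the way, in this order (a step that is already met when the one before it is completed fails the run):
1. the plunger is parked in a rest notch and let go while the frame is still tipped up (value of joint plunger between 0.009 and 0.0135 m and contact force between the fingers and t_handle below 0.5 N and value of joint cradle above 0.75 rad), for 0.3 s.
2. the frame is down level with the plunger still parked (value of joint plunger between 0.009 and 0.0135 m and value of joint cradle below 0.05 rad), for 0.2 s.
At the end, for the whole second after the job is handed in: The plunger rests in a rest notch (let go, and still pulled out 9 to 13.5 mm), the frame is level on its posts within 0.05 rad and at rest (all of step 2 and velocity of joint cradle between -0.05 and 0.05 rad/s); the robot touches nothing.
It fails at once if the sleeve was forced round in its thread (its edge moved by more than 2 mm) (distance of sleeve_rim from where it was at the start of the episode above 0.002 m).
It fails at once if the robot pressed on the print bed (contact force between any of the fingers, the arm and print_bed above 1 N).
It fails at once if a tool or part on the table was moved by more than 25 mm (distance of any of screwdriver, hex_keys, stepper_motor, side_cutters from where it was at the start of the episode above 0.025 m).
It also fails if it takes over 64 s, if anything falls off the work surface, if the arm or the gripper's body presses on something with over 40 N, if the wrist force passes 120 N, or if a joint passes its speed limit or range.

ROBOT

A 6-joint arm with a two-finger parallel gripper is mounted at the origin on the work surface. World frame = base frame: x ahead of the robot, y to its left, z up, the work surface at z = 0. Lengths are in m, angles in rad, forces in N, time in s.
With the tool pointing down it reaches from about 0.225 to 0.875 m from the base axis. Payload 3.4 kg.
Tool frame: the origin (TCP) lies on the centre line of the jaws, within the pads' length; the fingertips stand 11 mm ahead of it and the grasp point (between the pads) lies 8 mm behind it; z points along the fingers, y is the line along which they close (so a half turn about z gives the same grasp; the last joint's range is limited). The gripper opens to 85 mm and grips with 20 to 120 N. Pads are 22 mm wide; open, the fingers measure 114 mm over their backs; the gripper's body (76 mm by 85 mm) begins 54 mm behind the grasp point. The pads swing forward as they close: fully open they stand 13 mm farther back than shut.
Start: joints at [-1.463, 0.276, 1.505, -0, 1.361, -0.121], TCP at [0.13, -0.56, 0.242] pointing down, gripper open.
Joint ranges: [-2.89, 2.89], [-0.75, 2.08], [0.22, 2.7], [-1.18, 4.32], [0.11, 2.71], [-2.7, 2.7]. Speed limits (rad/s): [2.57, 2.57, 3.14, 3.14, 3.14, 3.14].

INTERFACE

Orientations are given as a unit quaternion [w, x, y, z].
In Python, from rig import manip, eyes, job gives the robot as it stands.
- The arm moves only by the tool drive_tool, never from a script. Its argument "rows" is a list of rows, each a list of 3 entries, a list of its own where there are three numbers: the turn, a rotation vector about the world's x, y, z in rad, then the shift along the world's x, y, z in cm, then the finger opening in cm, from 0 to 8.54. A call has 1 to 8 rows; each row shifts and turns the commanded pose from where the row before left it; what a row does not reach is not made up. A row lasts 1/8 s, in which the tool goes at most 62.5 mm and 10.7 degrees, less where a joint would pass 70% of its speed; a pose out of reach is approached as far as the arm can. A call is refused whole if a number of a shift passes 6.25 or a number of a turn 0.188, either way. A call with a gripper value outside its range is refused whole. The fingers move at their own pace and stop on an object; "force" is the grip in N (left out, the last holds). Time passes only in rows, so rows that do not move let the fingers close. It gives the time, the measured TCP pose, the force, the opening and the grip force at its end, in the units of the state.
- manip.get_state(): the state, without advancing time (a new reading comes with each control period).
- eyes.get_image(name): name is "scene" or "side" or "wrist"; returns the picture (400x640x3 uint8, red, green, blue); there is no depth.
- eyes.get_calibration(name): a dict with "camera_matrix" (3x3 intrinsics, pixels), "view" (4x4, takes a point from world to camera coordinates). Camera axes: x right, y up, looking along -z (the intrinsics and any distortion apply to the point x, -y, -z); pixel columns grow to the right and rows downward; lengths in m; the calibration is good to about 2 mm. A picture is of the moment at which its call begins: read the wrist's pose just before it. get_calibration takes no time and is no camera call; for the wrist camera it gives the pose at the moment of the call.
- job.sign_off(): hands the job in; it is judged then, once.
The state is a dict: "clock": time; "qpos": joint angles; "qd": joint speeds; "effort": joint torques, N m; "position": TCP position; "ee_rot": TCP orientation; "contact_force": force on the tool from outside, world axes, zero at the start; "moment": the same for the moment, N m; "width": finger opening in m; "gripper_force": force on a finger pad.
Only numpy, scipy, OpenCV 4.12 (cv2) and the standard library are available. Lean on these libraries where they do the work, as an engineer would, in place of code of your own. Each camera call takes 0.05 s, during which the arm holds its last target. There are 200 camera calls.

## Working session

There is one attempt and no reset: what is moved stays moved. The work goes in short steps, Python scripts to look and compute and a tool call to move; the robot and the scene stay as the last step left them, time stands still between calls to the robot, and variables do not carry over. Pictures are saved under pics/ and viewed, at most 10 in all, crops included, and the job is handed in when it is done.

Besides the shell and the picture viewer there is one more tool, called after "Call:" by a JSON object that holds its "api" and its "payload". drive_tool: Moves the arm, as the interface text tells. Its arguments: {"type":"object","properties":{"rows":{"type":"array"},"force":{"type":"number"}},"required":["rows"]}

```bash
mkdir -p pics
cat > h.py <<'E'
import numpy as np, cv2
from rig import manip, eyes, job
def snap(n,f):
    im=np.ascontiguousarray(eyes.get_image(n)); cv2.imwrite(f'pics/{f}.png',im[:,:,::-1]); return im
E
python3 - <<'E'
from h import *
a=snap('scene','a');b=snap('side','b')
for n in('scene','side','wrist'):
    c=eyes.get_calibration(n);print(n,c)
print(manip.get_state())
E
```

```text
scene {'camera_matrix': array([[372.9037373 ,   0.        , 316.81932952],
       [  0.        , 372.9037373 , 197.13219231],
       [  0.        ,   0.        ,   1.        ]]), 'view': array([[-0.18484775,  0.98270091, -0.01141174,  0.06754321],
       [-0.51721317, -0.08740191,  0.85138208,  0.15102409],
       [ 0.83565653,  0.16327836,  0.5244219 , -1.31934928],
       [ 0.        ,  0.        ,  0.        ,  1.        ]])}
side {'camera_matrix': array([[402.16197226,   0.        , 320.73755715],
       [  0.        , 402.16197226, 201.0868935 ],
       [  0.        ,   0.        ,   1.        ]]), 'view': array([[-0.86908297, -0.49455308,  0.01058511,  0.50542652],
       [ 0.30103132, -0.51178309,  0.80464788, -0.27121517],
       [-0.39252381,  0.70249222,  0.59365793, -0.78968554],
       [ 0.        ,  0.        ,  0.        ,  1.        ]])}
wrist {'camera_matrix': array([[353.14447821,   0.        , 322.13482315],
       [  0.        , 353.14447821, 203.23423867],
       [  0.        ,   0.        ,   1.        ]]), 'view': array([[ 0.22569534, -0.97419609, -0.00189616, -
[... 188 characters left out ...]
     ]])}
{'clock': 0.1, 'qpos': array([-1.46300995e+00,  2.76538186e-01,  1.50603063e+00,  2.42670479e-05,
        1.36071698e+00, -1.21012964e-01]), 'qd': array([-0.00017208, -0.00240133, -0.0023903 ,  0.00090772,  0.00081419,
        0.00309334]), 'effort': array([ 1.25577488e-03, -4.17699873e+01, -2.46404761e+01, -4.22266176e-04,
        5.80580338e-03, -1.61612483e-07]), 'position': array([ 0.13035973, -0.55954691,  0.24151294]), 'ee_rot': array([-8.46476745e-04,  9.93463425e-01,  1.14147737e-01,  1.74629561e-05]), 'contact_force': array([-0.06351703, -0.66771483, -0.82688962]), 'moment': array([-0.01901406, -0.02012635,  0.04093658]), 'gripper_force': 0.0, 'width': 0.08532473703714319}
```

View pics/a.png

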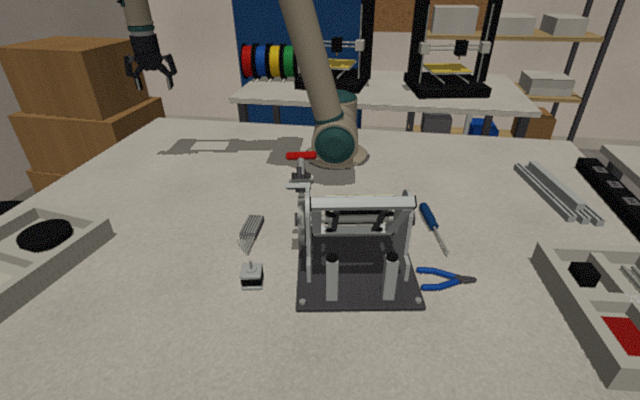

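View pics/b.png

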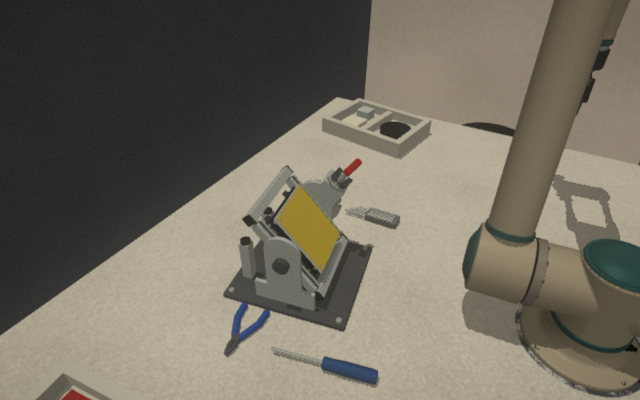

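Scene view: red bar at about (300,155), base plate front corners about (297,308) and (424,305). Side view: bar at about (353,167), base corners about (226,295), (344,328) and (372,243).

```bash
cat >> h.py <<'E'
def ray(n,uv,c=None):
    c=c or eyes.get_calibration(n);K=c['camera_matrix'];V=np.array(c['view']);R=V[:3,:3]
    d=np.array([(uv[0]-K[0,2])/K[0,0],-(uv[1]-K[1,2])/K[1,1],-1]);d=R.T@d
    return -R.T@V[:3,3],d/np.linalg.norm(d)
def plane(n,uv,z):
    o,d=ray(n,uv);return o+d*(z-o[2])/d[2]
def tri(n1,p1,n2,p2):
    o1,d1=ray(n1,p1);o2,d2=ray(n2,p2)
    s=np.linalg.lstsq(np.c_[d1,-d2],o2-o1,rcond=None)[0];a=o1+s[0]*d1;b=o2+s[1]*d2
    return (a+b)/2,np.linalg.norm(a-b)
def proj(n,P,c=None):
    c=c or eyes.get_calibration(n);V=c['view'];q=V[:3,:3]@P+V[:3,3];K=c['camera_matrix']
    return np.array([K[0,2]+K[0,0]*q[0]/-q[2],K[1,2]-K[1,1]*q[1]/-q[2]])
def red(im,roi):
    h=cv2.cvtColor(im,cv2.COLOR_RGB2HSV);m=(((h[...,0]<8)|(h[...,0]>172))&(h[...,1]>130)&(h[...,2]>70)).astype(np.uint8)
    k=np.zeros_like(m);x0,y0,x1,y1=roi;k[y0:y1,x0:x1]=1;return m*k
E
python3 - <<'E'
from h import *
a=cv2.imread('pics/a.png')[:,:,::-1].copy();b=cv2.imread('pics/b.png')[:,:,::-1].copy()
for p in((297,308),(424,305)):print('sc',plane('scene',p,.012).round(4))
for p in((226,295),(344,328),(372,243)):print('si',plane('side',p,.012).round(4))
R={}
for n,im,roi in(('scene',a,(270,140,330,170)),('side',b,(330,150,370,185))):
    m=red(im,roi);ys,xs=np.nonzero(m);print(n,len(xs),xs.mean(),ys.mean(),cv2.minAreaRect(np.c_[xs,ys].astype(np.float32)));R[n]=(xs.mean(),ys.mean())
print(tri('scene',R['scene'],'side',R['side']))
A=cv2.resize(a[130:320,220:490],None,fx=2.9,fy=2.9,interpolation=3);B=cv2.resize(b[145:345,210:400],None,fx=3,fy=3,interpolation=3)
cv2.imwrite('pics/a2.png',A[:,:,::-1]);cv2.imwrite('pics/b2.png',B[:,:,::-1])
E
```

```text
sc [0.7156 0.0276 0.012 ]
sc [0.6659 0.2653 0.012 ]
si [0.661  0.2675 0.012 ]
si [0.4064 0.2155 0.012 ]
si [ 0.4589 -0.0395  0.012 ]
scene 222 300.84234234234236 154.88288288288288 ((300.9723815917969, 154.9751434326172), (7.410795211791992, 30.221328735351562), 86.98721313476562)
side 128 351.9296875 166.84375 ((352.0000305175781, 166.50001525878906), (6.363960266113281, 19.091880798339844), 45.0)
(array([ 0.51014585, -0.00351771,  0.23449795]), np.float64(0.0004520060358731304))
```

View pics/a2.png

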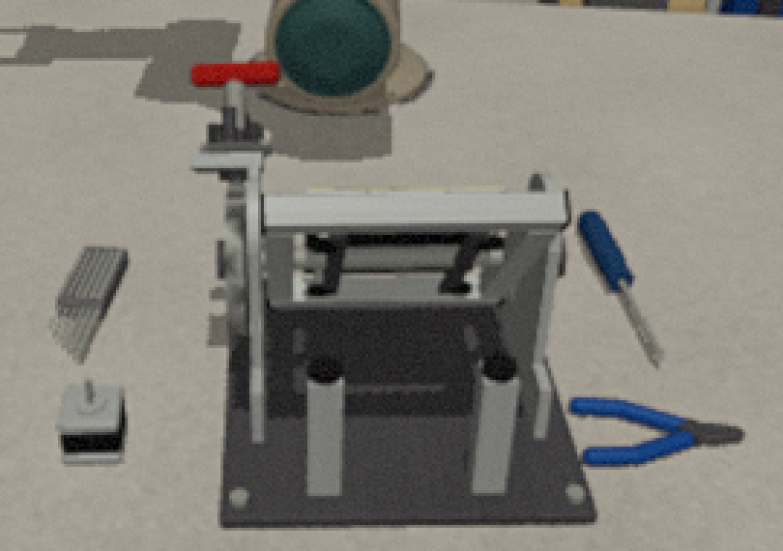

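View pics/b2.png

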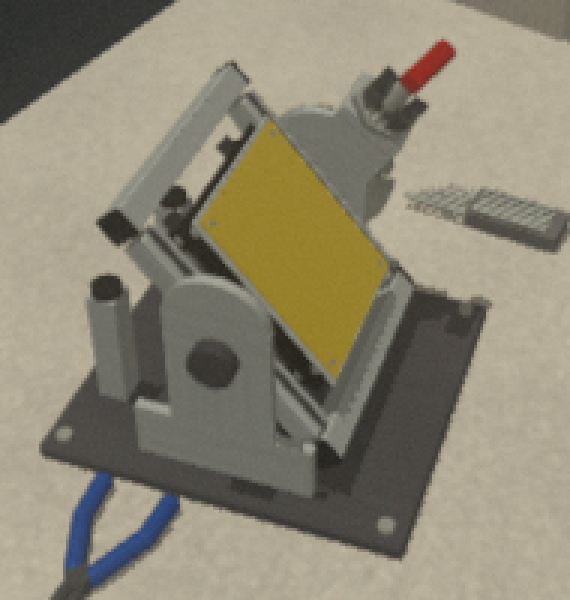

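Scene crop: bar runs from about (192,74) to (280,73), with the neck down to the sleeve at (235,130). Side crop: bar ends at about (405,90) and (448,48), and the near base corner is at (403,558).
The stand centre is about (0.560, 0.118) with a yaw of about 0.203.

```bash
cat >> h.py <<'E'
from scipy.spatial.transform import Rotation as Ro
yaw=.203; C=np.array([.5605,.118,0]); Rs=Ro.from_euler('z',yaw).as_matrix()
n=Rs@np.array([-np.sin(.6109),0,np.cos(.6109)])
u=np.cross(Rs[:,1],n) # in-plane, e1=stand y, e2=u
def hit(name,uv,P,c=None):
    o,d=ray(name,uv,c);return o+d*(n@(P-o))/(n@d)
E
python3 - <<'E'
from h import *
P=np.array([.510,-.005,.234])
ep={'scene':[(286.2,155.5),(316.5,155.2)],'side':[(345,175),(359.3,161)]}
for k,v in ep.items():
    a,b=[hit(k,p,P) for p in v];d=b-a;d=d if d@Rs[:,1]>0 else -d
    print(k,(a+b)/2,np.linalg.norm(d),'phi from stand y',np.degrees(np.arctan2(d@u,d@Rs[:,1])))
st=manip.get_state();Rc=Ro.from_quat(st['ee_rot'],scalar_first=True)
print('n',n,'u',u)
for ph in(-20,0,20):
    f=np.radians(ph);x=np.cos(f)*Rs[:,1]+np.sin(f)*u;z=-n;y=np.cross(z,x)
    R=Ro.from_matrix(np.c_[x,y,z]);print(ph,'rotvec from now',(R*Rc.inv()).as_rotvec(),'tool y',y)
E
```

```text
scene [ 0.50705699 -0.00327618  0.23222482] 0.06288016160282907 phi from stand y -2.6118877281355712
side [ 0.50839762 -0.00214169  0.23330449] 0.07895637669082983 phi from stand y 10.491254518142696
n [-0.5618266  -0.1156437   0.81913211] u [0.80231218 0.1651441  0.57360491]
-20 rotvec from now [-0.48165679 -0.5238453   1.82665285] tool y [0.68497262 0.49018185 0.5390123 ]
0 rotvec from now [-0.36479983 -0.56931193  1.4922039 ] tool y [0.80231218 0.1651441  0.57360491]
20 rotvec from now [-0.250633   -0.59911532  1.15624481] tool y [ 0.82288105 -0.17981246  0.5390123 ]
```

Call:
{"api": "drive_tool", "payload": {"rows": [[[-0.0228,-0.0356,0.0933],[1.94,3.39,1.1],8.5],[[-0.0228,-0.0356,0.0933],[1.94,3.39,1.1],8.5],[[-0.0228,-0.0356,0.0933],[1.94,3.39,1.1],8.5],[[-0.0228,-0.0356,0.0933],[1.94,3.39,1.0],8.5],[[-0.0228,-0.0356,0.0933],[1.94,3.39,0.8],8.5],[[-0.0228,-0.0356,0.0933],[1.94,3.39,0.8],8.5],[[-0.0228,-0.0356,0.0933],[1.94,3.39,0.8],8.5],[[-0.0228,-0.0356,0.0933],[1.94,3.39,0.8],8.5]], "force": 60}}

```text
clock: 1.1
position: [0.2859, -0.2873, 0.3172]
ee_rot: [0.104, 0.869, 0.466, 0.128]
contact_force: [0.7, 0.4, 0.2]
width: 0.0851
gripper_force: 0.0
```

Call:
{"api": "drive_tool", "payload": {"rows": [[[-0.0228,-0.0356,0.0933],[1.94,3.39,0.6],8.5],[[-0.0228,-0.0356,0.0933],[1.94,3.39,0.5],8.5],[[-0.0228,-0.0356,0.0933],[1.94,3.39,0.4],8.5],[[-0.0228,-0.0356,0.0933],[1.94,3.39,0.2],8.5],[[-0.0228,-0.0356,0.0933],[1.94,3.39,0],8.5],[[-0.0228,-0.0356,0.0933],[1.94,3.39,0],8.5],[[-0.0228,-0.0356,0.0933],[1.94,3.39,0],8.5],[[-0.0228,-0.0356,0.0933],[1.94,3.39,0],8.5]]}}

```text
clock: 2.1
position: [0.4408, -0.0163, 0.334]
ee_rot: [0.191, 0.601, 0.74, 0.234]
contact_force: [0.4, -0.6, 0.6]
width: 0.085
gripper_force: 0.0
```

Call:
{"api": "drive_tool", "payload": {"rows": [[[0,0,0],[0,0,0],8.5],[[0,0,0],[0,0,0],8.5]]}}

```text
clock: 2.35
position: [0.4405, -0.0178, 0.334]
ee_rot: [0.19, 0.602, 0.739, 0.233]
contact_force: [0.4, -0.4, -0.4]
width: 0.0846
gripper_force: 0.0
```

Run:
```python
from h import *
st=manip.get_state();print(st['position'],st['qpos'].round(2),st['clock'])
R=Ro.from_quat(st['ee_rot'],scalar_first=True).as_matrix();print(R.round(3))
c=eyes.get_calibration('wrist');print('bar expected at',proj('wrist',np.array([.508,-.004,.233]),c))
np.save('cw.npy',c,allow_pickle=True)
w=snap('wrist','w1');m=red(w,(0,0,640,400));ys,xs=np.nonzero(m);print(len(xs),xs.mean(),ys.mean(),cv2.minAreaRect(np.c_[xs,ys].astype(np.float32)))
```

```text
[ 0.44048478 -0.01782808  0.33402462] [-0.52 -0.27  1.99  0.47  1.   -0.9 ] 2.35
[[-0.202  0.802  0.563]
 [ 0.979  0.166  0.116]
 [-0.     0.574 -0.819]]
bar expected at [320.06845321 202.07790802]
1700 321.73764705882354 200.23470588235296 ((321.9416198730469, 200.58587646484375), (21.759143829345703, 83.57364654541016), 11.0035400390625)
```

View pics/w1.png

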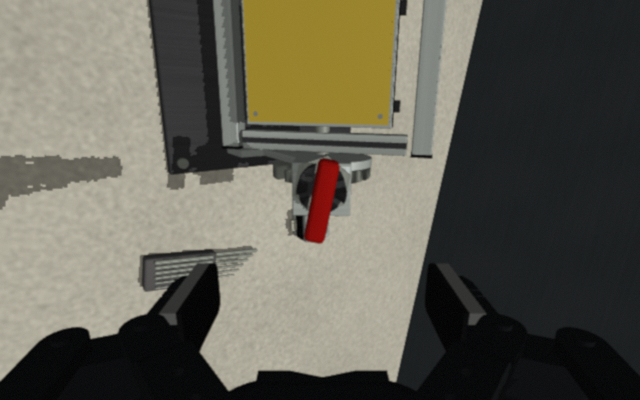

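Wrist view: bar runs from about (328,163) to (316,240), centred at (322,200), about 11° off the tool's x axis. The sleeve is dark and sits below it.

Run:
```python
from h import *
c=np.load('cw.npy',allow_pickle=True).item();st=manip.get_state();R=Ro.from_quat(st['ee_rot'],scalar_first=True).as_matrix()
im=cv2.imread('pics/w1.png')[:,:,::-1].copy();m=red(im,(0,0,640,400));ys,xs=np.nonzero(m)
P0=np.array([.508,-.004,.233])
# rays through red pixels onto the plane of the bar's top face
Q=np.array([hit('wrist',(x,y),P0+.008*n,c) for x,y in zip(xs,ys)])
mid=Q.mean(0);q=(Q-mid)@np.c_[Rs[:,1],u];bx=cv2.minAreaRect(q.astype(np.float32)*1000);print(bx)
w,v=np.linalg.eigh(q.T@q);d=v[:,1]*np.sign(v[0,1]);phi=np.arctan2(d[1],d[0]);print('phi deg',np.degrees(phi))
Pc=mid-.008*n;print('bar centre if z right',Pc)
o1,d1=ray('wrist',(xs.mean(),ys.mean()),c)
for k,p in(('scene',(300.84,154.88)),('side',(351.93,166.84))):
    o2,d2=ray(k,p);s=np.linalg.lstsq(np.c_[d1,-d2],o2-o1,rcond=None)[0];print(k,(o1+s[0]*d1+o2+s[1]*d2)/2,np.linalg.norm(o1+s[0]*d1-o2-s[1]*d2))
x=np.cos(phi)*Rs[:,1]+np.sin(phi)*u;Rt=np.c_[x,np.cross(-n,x),-n]
print('turn',Ro.from_matrix(Rt@R.T).as_rotvec(),'axis n',n,'signed',phi)
print('shift to pre P+.05n', (Pc+.05*n-st['position'])*100, 'then to grasp',-n*5.8)
```

```text
((-0.9769706726074219, -0.11893463134765625), (62.80359649658203, 15.453944206237793), 11.116680145263672)
phi deg 11.424585336474854
bar centre if z right [ 5.08262886e-01 -4.66275990e-04  2.33679194e-01]
scene [ 0.50883094 -0.00317533  0.23388534] 0.001614059695931803
side [ 0.50913217 -0.002378    0.23448696] 0.0016043985706241618
turn [ 0.1123813   0.02438612 -0.16261772] axis n [-0.5618266  -0.1156437   0.81913211] signed 0.19939662979655043
shift to pre P+.05n [ 3.95905194  1.20291269 -5.95780676] then to grasp [ 3.25859428  0.67073347 -4.75096621]
```

Call:
{"api": "drive_tool", "payload": {"rows": [[[0.056,0.012,-0.0815],[2.0,0.5,-2.95],8.5],[[0.056,0.012,-0.0815],[2.0,0.5,-2.95],8.5],[[0,0,0],[0.77,0.16,-1.12],8.5],[[0,0,0],[0.77,0.16,-1.12],8.5],[[0,0,0],[0.77,0.16,-1.12],8.5],[[0,0,0],[0.77,0.16,-1.12],8.5],[[0,0,0],[0,0,0],8.5],[[0,0,0],[0,0,0],8.5]]}}

```text
clock: 3.4
position: [0.5117, -0.0014, 0.2307]
ee_rot: [0.166, 0.673, 0.676, 0.251]
contact_force: [0.7, 0.2, 0.2]
width: 0.085
gripper_force: 0.0
```

Run:
```python
from h import *
st=manip.get_state();P=np.array([.5088,-.0018,.2340]);R=Ro.from_quat(st['ee_rot'],scalar_first=True).as_matrix();print(R.T@(P-st['position']),st['contact_force'],st['qpos'])
snap('wrist','w2')
```

```text
[ 6.95236252e-05 -5.29544535e-04 -4.37101673e-03] [0.73937343 0.16267281 0.19219933] [-0.35617616 -0.0631846   2.10586833  0.54076151  0.6335531  -0.72535723]
```

View pics/w2.png

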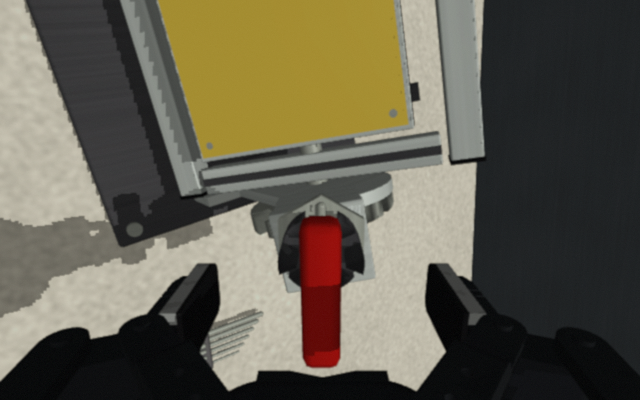

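The bar (columns 302–341) is centred between the jaws at 218 and 427, and it is aligned with them. Closing now.

Call:
{"api": "drive_tool", "payload": {"rows": [[[0,0,0],[0,0,0],5],[[0,0,0],[0,0,0],3],[[0,0,0],[0,0,0],1],[[0,0,0],[0,0,0],0.5],[[0,0,0],[0,0,0],0.5],[[0,0,0],[0,0,0],0.5]], "force": 60}}

```text
clock: 4.2
position: [0.5112, -0.0011, 0.2305]
ee_rot: [0.166, 0.673, 0.676, 0.251]
contact_force: [-6.5, 0.3, 4.1]
width: 0.015
gripper_force: 58.9
```

Call:
{"api": "drive_tool", "payload": {"rows": [[[0,0,0],[-0.25,-0.05,0.36],0.5],[[0,0,0],[-0.25,-0.05,0.36],0.5],[[0,0,0],[-0.25,-0.05,0.36],0.5],[[0,0,0],[-0.23,-0.05,0.34],0.5],[[0,0,0],[0,0,0],0.5],[[0,0,0],[0,0,0],0.5]]}}

```text
clock: 4.95
position: [0.502, -0.003, 0.2434]
ee_rot: [0.165, 0.673, 0.675, 0.251]
contact_force: [12.1, 2.2, -11.9]
width: 0.0149
gripper_force: 58.7
```

```bash
cat >> h.py <<'E'
P0=np.array([.5112,-.0011,.2305])
def feel():
    s=manip.get_state();R=Ro.from_quat(s['ee_rot'],scalar_first=True).as_matrix();d=s['position']-P0
    x=R[:,0];f=s['contact_force'];print('out',1000*d@n,'e1',1000*d@Rs[:,1],'u',1000*d@u,'phi',np.arctan2(x@u,x@Rs[:,1]),'F n,e1,u',f@n,f@Rs[:,1],f@u,'Mn',s['moment']@n,'M',s['moment'],'w',s['width'],'lean err',np.degrees(np.arccos(-R[:,2]@n)),'q6',s['qpos'][5],s['clock'])
E
python3 -c "from h import *;feel()"
```

```text
out 15.930725679900602 e1 -0.0214743333127021 u -0.285482505312487 phi 0.20058880451393013 F n,e1,u -16.775282814590415 -0.30896832960704623 3.2083432853196028 Mn 0.011032109633891462 M [ 0.04312299 -0.23934782  0.00925453] w 0.014865876971636605 lean err 0.08199459882970099 q6 -0.7106944025427551 4.95
```

Call:
{"api": "drive_tool", "payload": {"rows": [[[0,0,0],[-0.09,-0.02,0.13],0.5],[[0,0,0],[0,0,0],0.5],[[0.0562,0.0116,-0.0819],[0,0,0],0.5],[[0,0,0],[0,0,0],0.5]]}}

```text
clock: 5.45
position: [0.5014, -0.0032, 0.2448]
ee_rot: [0.152, 0.707, 0.64, 0.259]
contact_force: [11.6, 2.9, -12.6]
width: 0.0148
gripper_force: 58.6
```

```bash
python3 -c "from h import *;feel()"
```

```text
out 17.46434419804652 e1 -0.10445319032284495 u -5.980426416307694e-05 phi 0.30149241214128913 F n,e1,u -17.132890970861492 0.466536849617337 2.5407626635698675 Mn -0.05284337273457011 M [ 0.10838526 -0.31555622 -0.0347218 ] w 0.014788628101369997 lean err 0.07362716414142967 q6 -0.6087362707007621 5.45
```

Call:
{"api": "drive_tool", "payload": {"rows": [[[0.0562,0.0116,-0.0819],[0,0,0],0.5],[[0.0562,0.0116,-0.0819],[0,0,0],0.5],[[0,0,0],[0,0,0],0.5]]}}

```text
clock: 5.82
position: [0.5019, -0.0034, 0.2453]
ee_rot: [0.126, 0.767, 0.567, 0.274]
contact_force: [13.0, 3.2, -12.1]
width: 0.0152
gripper_force: 58.6
```

```bash
python3 -c "from h import *;feel()"
```

```text
out 17.587327378203412 e1 -0.3626154953768448 u 0.6368197566265188 phi 0.5014366560317178 F n,e1,u -17.610896622702498 0.522259147841567 4.0019712413605095 Mn -0.06791276047252048 M [ 0.14556766 -0.52261377 -0.05684793] w 0.015179663435833662 lean err 0.07537015320198173 q6 -0.4083299404808055 5.825
```

Call:
{"api": "drive_tool", "payload": {"rows": [[[0.0562,0.0116,-0.0819],[0,0,0],0.5],[[0.0562,0.0116,-0.0819],[0,0,0],0.5],[[0.0562,0.0116,-0.0819],[0,0,0],0.5],[[0.0562,0.0116,-0.0819],[0,0,0],0.5],[[0,0,0],[0,0,0],0.5]]}}

```text
clock: 6.45
position: [0.5028, -0.0041, 0.246]
ee_rot: [0.071, 0.864, 0.403, 0.294]
contact_force: [14.5, 2.1, -11.2]
width: 0.0147
gripper_force: 58.6
```

```bash
python3 -c "from h import *;feel()"
```

```text
out 17.793424773682236 e1 -1.229193894722043 u 1.6551509040937642 phi 0.9013385778364067 F n,e1,u -17.550903374196054 -0.8832188295567645 5.590010498216159 Mn 0.012360940250117039 M [-0.0322768  -0.68880147 -0.10429157] w 0.01473450867168076 lean err 0.18550896173618825 q6 -0.007412331599321168 6.45
```

Call:
{"api": "drive_tool", "payload": {"rows": [[[0.0281,0.0058,-0.041],[-0.07,-0.01,-0.05],0.5],[[0.0281,0.0058,-0.041],[0,0,0],0.5],[[0.0281,0.0058,-0.041],[0,0,0],0.5],[[0,0,0],[0,0,0],0.5]]}}

```text
clock: 6.95
position: [0.5029, -0.0045, 0.2463]
ee_rot: [0.049, 0.892, 0.336, 0.299]
contact_force: [16.0, 1.9, -11.3]
width: 0.0145
gripper_force: 58.6
```

```bash
python3 -c "from h import *;feel()"
```

```text
out 18.044383555892505 e1 -1.6477156933108064 u 1.8407082794694816 phi 1.0513010569143888 F n,e1,u -18.518523278900815 -1.347484665545684 6.658112738732626 Mn -0.007958766406310158 M [ 0.02333341 -0.90285557 -0.12117581] w 0.014516755110184828 lean err 0.3087956180926658 q6 0.14046179585839821 6.95
```

Call:
{"api": "drive_tool", "payload": {"rows": [[[0.0281,0.0058,-0.041],[0.08,0.01,0.04],0.5],[[0.0281,0.0058,-0.041],[0,0,0],0.5],[[0,0,0],[0,0,0],0.5]]}}

```text
clock: 7.32
position: [0.5033, -0.0047, 0.2463]
ee_rot: [0.034, 0.907, 0.292, 0.3]
contact_force: [14.5, -0.0, -12.1]
width: 0.015
gripper_force: 58.6
```

```bash
python3 -c "from h import *;feel()"
```

```text
out 17.762247864077466 e1 -1.9062670947040514 u 2.1161016832682336 phi 1.1509627176842498 F n,e1,u -18.012099013232962 -2.93748050448268 4.661137120982308 Mn -0.01739803395932829 M [-0.19389053 -0.72618591 -0.25674701] w 0.014979343673717197 lean err 0.2723957000249498 q6 0.2432650636265232 7.325
```

Turned 0.95 so far with no stop felt.

Call:
{"api": "drive_tool", "payload": {"rows": [[[0.0281,0.0058,-0.041],[0.05,-0.03,0.04],0.5],[[0,0,0],[0,0,0],0.5],[[0.0281,0.0058,-0.041],[0,0,0],0.5],[[0,0,0],[0,0,0],0.5]]}}

```text
clock: 7.82
position: [0.5035, -0.005, 0.2464]
ee_rot: [0.019, 0.921, 0.246, 0.301]
contact_force: [12.8, 0.6, -11.7]
width: 0.0146
gripper_force: 58.7
```

```bash
python3 -c "from h import *;feel()"
```

```text
out 17.74495737900134 e1 -2.2429580238527205 u 2.2961971006623605 phi 1.250936452337182 F n,e1,u -16.903905812367434 -1.956322039604514 3.683534418052167 Mn 0.03837374533829127 M [-0.30700195 -0.65570132 -0.25629058] w 0.014607038730266185 lean err 0.23989492625033104 q6 0.3441025717565471 7.825
```

Call:
{"api": "drive_tool", "payload": {"rows": [[[0.0281,0.0058,-0.041],[0.03,-0.03,0.02],0.5],[[0,0,0],[0,0,0],0.5],[[0.0281,0.0058,-0.041],[0,0,0],0.5],[[0,0,0],[0,0,0],0.5]]}}

```text
clock: 8.32
position: [0.5037, -0.0053, 0.2464]
ee_rot: [0.004, 0.932, 0.2, 0.302]
contact_force: [12.9, -0.3, -11.4]
width: 0.0151
gripper_force: 58.7
```

```bash
python3 -c "from h import *;feel()"
```

```text
out 17.728647404086455 e1 -2.5647236018386703 u 2.3881431451470023 phi 1.3509770083077397 F n,e1,u -16.54609557894858 -2.9245864115430846 3.7507221333014904 Mn -0.03165258261756165 M [-0.35456373 -0.59603044 -0.36597648] w 0.015072445305419029 lean err 0.225909877285382 q6 0.4442077363644181 8.325
```

Call:
{"api": "drive_tool", "payload": {"rows": [[[0.0281,0.0058,-0.041],[0.02,-0.03,0.02],0.5],[[0,0,0],[0,0,0],0.5],[[0.0281,0.0058,-0.041],[0,0,0],0.5],[[0,0,0],[0,0,0],0.5]]}}

```text
clock: 8.82
position: [0.5037, -0.0056, 0.2465]
ee_rot: [-0.01, 0.941, 0.155, 0.301]
contact_force: [15.8, 0.1, -11.3]
width: 0.0148
gripper_force: 63.3
```

```bash
python3 -c "from h import *;feel()"
```

```text
out 17.819272786613205 e1 -2.884295623940599 u 2.416871204577845 phi 1.4451736591598432 F n,e1,u -18.146357604932 -3.094941373099332 6.152618519241656 Mn 1.3355213018065473 M [-0.94904872 -0.72141128  0.87762866] w 0.014752182847163337 lean err 0.21271314851924217 q6 0.5405396249111591 8.825
```

Stop felt at a turn of about 1.24 rad, with 1.3 N m. Backing off a touch, then letting it in.

Call:
{"api": "drive_tool", "payload": {"rows": [[[-0.014,-0.0029,0.0205],[0,0,0],0.5],[[0,0,0],[0,0,0],0.5]]}}

```text
clock: 9.07
position: [0.5038, -0.0056, 0.2465]
ee_rot: [-0.007, 0.939, 0.166, 0.301]
contact_force: [13.2, 0.5, -13.0]
width: 0.0147
gripper_force: 59.2
```

```bash
python3 -c "from h import *;feel()"
```

```text
out 17.793982294807495 e1 -2.916861488187176 u 2.462156285584876 phi 1.4219872059534995 F n,e1,u -18.119481694800513 -2.152618807545082 3.1721255646179856 Mn 0.8491852584518496 M [-0.74462597 -0.68808686  0.42882176] w 0.014683179537785408 lean err 0.21471022776582477 q6 0.5163964334167804 9.075
```

Call:
{"api": "drive_tool", "payload": {"rows": [[[-0.009,-0.002,0.013],[0,0,0],0.5],[[0,0,0],[0.14,0.03,-0.2],0.5],[[0,0,0],[0.14,0.03,-0.2],0.5],[[0,0,0],[0,0,0],0.5]]}}

```text
clock: 9.57
position: [0.5064, -0.0051, 0.243]
ee_rot: [-0.004, 0.938, 0.173, 0.302]
contact_force: [8.5, -1.3, -8.9]
width: 0.0145
gripper_force: 59.8
```

```bash
python3 -c "from h import *;feel()"
```

```text
out 13.409560872084038 e1 -2.897535388280004 u 2.6218516198353345 phi 1.4072326073213899 F n,e1,u -11.92689712591134 -2.9461314145146935 1.4959257042907925 Mn 0.32847534087880714 M [-0.53301845 -0.36686283 -0.01637584] w 0.014505287191204905 lean err 0.2538507203197795 q6 0.4982317731671477 9.575
```

Call:
{"api": "drive_tool", "payload": {"rows": [[[0,0,0],[0.1,0.02,-0.14],0.5],[[0,0,0],[0.06,0.01,-0.09],0.5],[[0,0,0],[0,0,0],0.5]]}}

```text
clock: 9.95
position: [0.5076, -0.0047, 0.2412]
ee_rot: [-0.004, 0.937, 0.173, 0.302]
contact_force: [5.8, -2.8, -3.1]
width: 0.0146
gripper_force: 60.5
```

```bash
python3 -c "from h import *;feel()"
```

```text
out 11.207106604009446 e1 -2.844135884768609 u 2.6528487476892435 phi 1.4071588519625287 F n,e1,u -5.431615632697475 -3.944863879723636 2.439171781521372 Mn 0.401985737528642 M [-0.93263427 -0.31171354 -0.19293678] w 0.014575334621687868 lean err 0.27053136554991825 q6 0.49645749936494826 9.95
```

Call:
{"api": "drive_tool", "payload": {"rows": [[[0,0,0],[0.03,0.01,-0.04],0.5],[[0,0,0],[0,0,0],2],[[0,0,0],[0,0,0],3],[[0,0,0],[0,0,0],5],[[0,0,0],[0,0,0],6],[[0,0,0],[0,0,0],6],[[0,0,0],[0,0,0],6],[[0,0,0],[0,0,0],6]]}}

```text
clock: 10.95
position: [0.5067, -0.0033, 0.24]
ee_rot: [-0.006, 0.938, 0.173, 0.301]
contact_force: [-0.9, -0.6, -0.5]
width: 0.0596
gripper_force: 0.0
```

Run:
```python
from h import *
feel();a=snap('scene','c1');b=snap('wrist','w3')
m=red(a,(270,130,330,175));ys,xs=np.nonzero(m);print(len(xs),xs.mean(),ys.mean())
H=np.array([.5088,-.0018,.2340]);print([proj('scene',H+d*n) for d in(0,.011)])
A=cv2.resize(a[100:300,240:440],(600,600),interpolation=3);cv2.imwrite('pics/c2.png',A[:,:,::-1])
```

```text
out 10.579862160403822 e1 -1.2572552273848348 u 1.4689865274954768 phi 1.4082694909574598 F n,e1,u 0.13772651035456263 -0.389117962680265 -1.1511481859489845 Mn 0.025613081997068347 M [-0.10480009  0.30659445  0.00267273] w 0.05957893964660672 lean err 0.04599814285013033 q6 0.4967100585481657 10.95
71 301.3943661971831 148.33802816901408
[array([301.86613164, 154.97502588]), array([301.77701585, 149.70980625])]
```

View pics/c2.png

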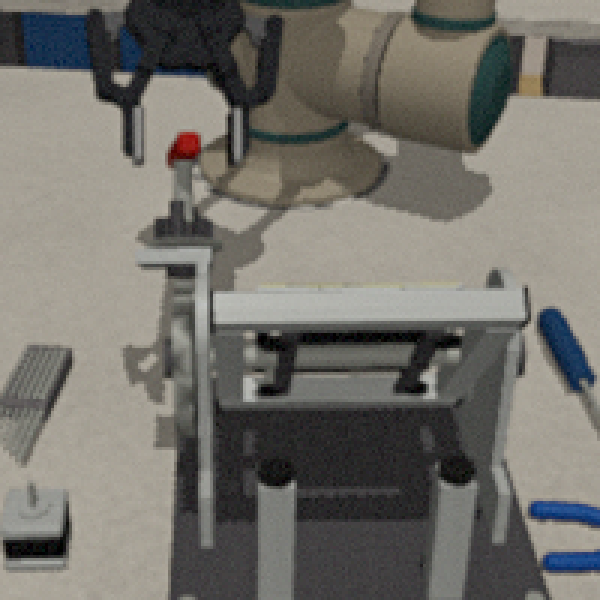

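View pics/w3.png

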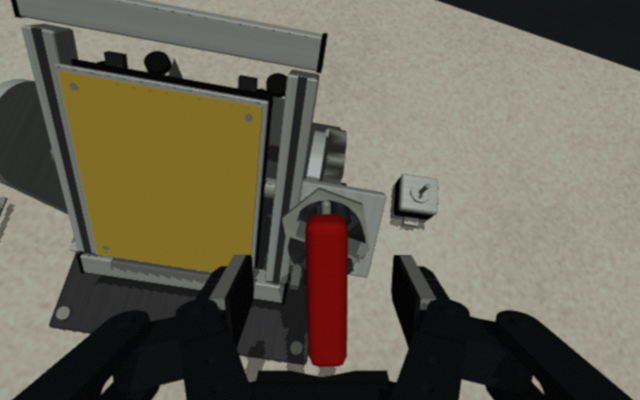

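Scene crop: the handle, let go, stays out (red centroid at row 148.3, against 155 when home), with the jaws clear on both sides at (138,135) and (237,135). Wrist view: bar at (327,290), parked and crosswise, with the jaws clear.

Call:
{"api": "drive_tool", "payload": {"rows": [[[0,0,0],[-0.56,-0.12,0.82],6],[[0,0,0],[-1.12,-0.23,1.64],6],[[0,0,0],[-1.12,-0.23,1.64],6],[[0,0,0],[-1.12,-0.23,1.64],6],[[0,0,0],[-1.12,-0.23,2.2],3],[[0,0,0],[0,0,0],0]]}}

```text
clock: 11.8
position: [0.4567, -0.0145, 0.3219]
ee_rot: [-0.004, 0.937, 0.173, 0.303]
contact_force: [1.0, -0.2, -0.2]
width: 0.0247
gripper_force: 0.0
```

Run:
```python
from h import *
s=manip.get_state();R=Ro.from_quat(s['ee_rot'],scalar_first=True).as_matrix();print(s['position'],s['qpos'],s['width'],s['clock'])
Rt=np.c_[Rs[:,0],-Rs[:,1],[0,0,-1]];print('turn',Ro.from_matrix(Rt@R.T).as_rotvec())
T=C+Rs@np.array([.063,0,0]);T[2]=.31;print('shift',(T-s['position'])*100)
for t in np.linspace(.87,0,8):
    w=C+Rs@np.array([.105*np.cos(t)-.01*np.sin(t)+.002,0,0]);print(round(t,2),w[:2].round(4),'corner z',round(.125+.115*np.sin(t)+.01*np.cos(t),4),'TCP z',round(.136+.115*np.sin(t)+.01*np.cos(t),4))
t=.87
for y in(.093,-.093):print('rail end corner px',proj('scene',C+Rs@np.array([.115*np.cos(t)-.01*np.sin(t),y,.125+.115*np.sin(t)+.01*np.cos(t)])))
a=snap('scene','c3');m=red(a,(270,130,330,175));ys,xs=np.nonzero(m);print(len(xs),xs.mean(),ys.mean())
```

```text
[ 0.45668077 -0.01445293  0.32189219] [-0.47600902 -0.23986864  1.99838188  0.46405863  0.93199949  0.53550754] 0.02467049052868308 11.8
turn [-0.07056369  0.61196326 -0.1570241 ]
shift [16.55256021 14.51542727 -1.18921937]
0.87 [0.6213 0.1305] corner z 0.2193 TCP z 0.2303
0.75 [0.6314 0.1326] corner z 0.2104 TCP z 0.2214
0.62 [0.6404 0.1344] corner z 0.2001 TCP z 0.2111
0.5 [0.6482 0.136 ] corner z 0.1886 TCP z 0.1996
0.37 [0.6547 0.1374] corner z 0.1762 TCP z 0.1872
0.25 [0.6597 0.1384] corner z 0.163 TCP z 0.174
0.12 [0.6633 0.1392] corner z 0.1492 TCP z 0.1602
0.0 [0.6653 0.1396] corner z 0.135 TCP z 0.146
rail end corner px [413.5997773 194.6325411]
rail end corner px [308.64365299 196.59054383]
70 301.4 148.4142857142857
```

Call:
{"api": "drive_tool", "payload": {"rows": [[[-0.0118,0.102,-0.0262],[2.76,2.42,0.3],0],[[-0.0118,0.102,-0.0262],[2.76,2.42,0.2],0],[[-0.0118,0.102,-0.0262],[2.76,2.42,0],0],[[-0.0118,0.102,-0.0262],[2.76,2.42,-0.5],0],[[-0.0118,0.102,-0.0262],[2.76,2.42,-0.6],0],[[-0.0118,0.102,-0.0262],[2.76,2.42,-0.6],0],[[0,0,0],[0,0,-2.5],0],[[0,0,0],[0,0,-2.5],0]]}}

```text
clock: 12.85
position: [0.6199, 0.1303, 0.2534]
ee_rot: [-0.003, 0.995, 0.103, 0.0]
contact_force: [-0.3, 0.8, -0.1]
width: -0.0005
gripper_force: 0.0
```

Call:
{"api": "drive_tool", "payload": {"rows": [[[0,0,0],[0,0,-1.0],0],[[0,0,0],[0,0,0],0]]}}

```text
clock: 13.1
position: [0.6188, 0.1293, 0.2458]
ee_rot: [-0.003, 0.995, 0.102, 0.001]
contact_force: [0.3, -0.1, 0.5]
width: 0.0002
gripper_force: 0.0
```

Run:
```python
from h import *
s=manip.get_state();R=Ro.from_quat(s['ee_rot'],scalar_first=True).as_matrix();print(s['position'],s['qpos'],s['width'],R[:,2],Rs.T@(s['position']-C),s['contact_force'])
a=snap('scene','d1');A=cv2.resize(a[100:300,240:440],(600,600),interpolation=3);cv2.imwrite('pics/d2.png',A[:,:,::-1])
```

```text
[0.61875299 0.12929992 0.24580416] [0.09283282 0.3594163  1.37199092 0.00569017 1.40857383 1.45818721] 0.00016070592190690184 [ 0.00108666  0.00574088 -0.99998293] [ 0.05933499 -0.00067641  0.24580416] [ 0.33844021 -0.08850817  0.46150558]
```

View pics/d2.png

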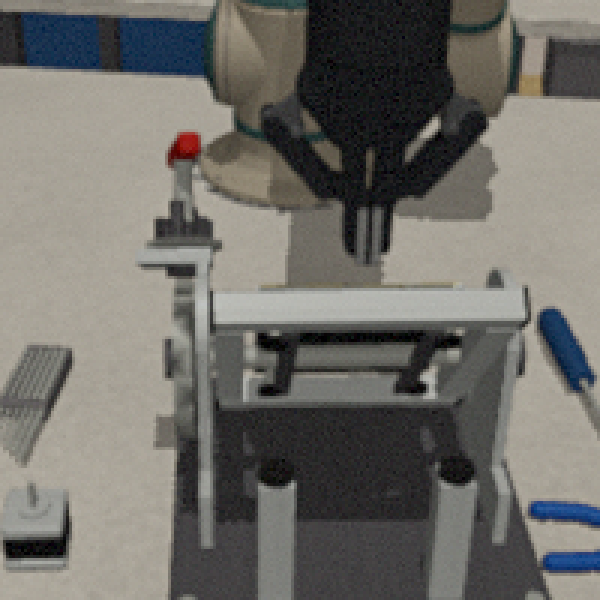

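Closed fingertips at crop (368,262), just above the middle of the rail (its top edge is at row ~290). The handle is still parked. Pressing down along the rail's arc.

Call:
{"api": "drive_tool", "payload": {"rows": [[[0,0,0],[0.5,0.1,-1.4],0],[[0,0,0],[1.0,0.2,-1.0],0],[[0,0,0],[0.9,0.18,-1.03],0],[[0,0,0],[0.78,0.16,-1.15],0],[[0,0,0],[0,0,0],0]]}}

```text
clock: 13.78
position: [0.6528, 0.1358, 0.201]
ee_rot: [-0.003, 0.995, 0.102, 0.003]
contact_force: [0.6, -0.4, -0.6]
width: -0.0
gripper_force: 0.3
```

Run:
```python
from h import *
s=manip.get_state();print(s['position'],Rs.T@(s['position']-C),s['contact_force'])
```

```text
[0.65279512 0.13575622 0.20104466] [ 0.09397975 -0.00121588  0.20104466] [ 0.58180643 -0.35271494 -0.5700088 ]
```

```bash
cat >> h.py <<'E'
def yel():
    for k in('side','scene'):
        a=np.ascontiguousarray(eyes.get_image(k));h=cv2.cvtColor(a,cv2.COLOR_RGB2HSV);m=((h[...,0]>18)&(h[...,0]<32)&(h[...,1]>130)&(h[...,2]>80)).astype(np.uint8);m[:140]=0;m[:, :200]=0;m[:,480:]=0
        ys,xs=np.nonzero(m)
        if len(xs):print(k,len(xs),cv2.minAreaRect(np.c_[xs,ys].astype(np.float32)))
        for t in(.87,.6,.4,.2,0):
            q=[proj(k,C+Rs@np.array([x*np.cos(t)-.0275*np.sin(t),y,.125+x*np.sin(t)+.0275*np.cos(t)])) for x,y in((-.075,-.065),(-.075,.065),(.075,.065),(.075,-.065))]
            print(t,cv2.contourArea(np.array(q,np.float32)),np.mean(q,0))
        if len(xs):print('mean',xs.mean(),ys.mean())
E
python3 -c "from h import *;yel()"
```

```text
side 2828 ((307.189697265625, 224.78839111328125), (71.88177490234375, 41.57425308227539), 34.2868766784668)
0.87 2760.083604533458 [310.61861207 226.5422911 ]
0.6 3068.3175126006827 [308.35037072 224.5866405 ]
0.4 3140.7915046354756 [306.46738687 223.38269531]
0.2 3075.893851790577 [304.45620831 222.4088724 ]
0 2876.8596532470547 [302.35413984 221.68735631]
mean 305.8567892503536 224.34405940594058
scene 152 ((357.0, 205.5), (3.0, 60.0), 90.0)
0.87 1333.2131648771465 [354.62256867 204.1675976 ]
0.6 122.36472193337977 [355.06006315 204.4662127 ]
0.4 825.5654121653643 [355.37145217 205.37851108]
0.2 1770.3464589742944 [355.65510286 206.75657117]
0 2665.679955550935 [355.90086912 208.47084896]
mean 352.7171052631579 205.53947368421052
```

The frame has come down to about 0.5 rad. Continuing.

Call:
{"api": "drive_tool", "payload": {"rows": [[[0,0,0],[0.5,0.1,-1.3],0],[[0,0,0],[0.45,0.09,-1.32],0],[[0,0,0],[0.3,0.06,-1.38],0],[[0,0,0],[0,0,-1.2],0],[[0,0,0],[0,0,0],0]]}}

```text
clock: 14.5
position: [0.6613, 0.1378, 0.1471]
ee_rot: [-0.003, 0.995, 0.102, -0.001]
contact_force: [-0.2, -0.1, 0.7]
width: 0.0001
gripper_force: 0.0
```

Run:
```python
from h import *
s=manip.get_state();print(s['position'],Rs.T@(s['position']-C),s['contact_force']);yel()
```

```text
[0.6612587  0.13780961 0.14707193] [ 0.10268352 -0.00091098  0.14707193] [-0.15858883 -0.12242138  0.67645265]
side 2592 ((299.3159484863281, 220.7100372314453), (77.30733489990234, 40.67555236816406), 13.760785102844238)
0.87 2760.083604533458 [310.61861207 226.5422911 ]
0.6 3068.3175126006827 [308.35037072 224.5866405 ]
0.4 3140.7915046354756 [306.46738687 223.38269531]
0.2 3075.893851790577 [304.45620831 222.4088724 ]
0 2876.8596532470547 [302.35413984 221.68735631]
mean 301.2145061728395 222.00347222222223
scene 411 ((360.0, 209.0), (38.0, 66.0), 90.0)
0.87 1333.2131648771465 [354.62256867 204.1675976 ]
0.6 122.36472193337977 [355.06006315 204.4662127 ]
0.4 825.5654121653643 [355.37145217 205.37851108]
0.2 1770.3464589742944 [355.65510286 206.75657117]
0 2665.679955550935 [355.90086912 208.47084896]
mean 344.82481751824815 213.28223844282238
```

Call:
{"api": "drive_tool", "payload": {"rows": [[[0,0,0],[0,0,-0.15],0],[[0,0,0],[0,0,-0.15],0],[[0,0,0],[0,0,0],0]]}}

```text
clock: 14.98
position: [0.6633, 0.1381, 0.1462]
ee_rot: [-0.003, 0.995, 0.102, 0.002]
contact_force: [0.8, 0.5, -0.3]
width: -0.0001
gripper_force: 0.1
```

Call:
{"api": "drive_tool", "payload": {"rows": [[[0,0,0],[0,0,-0.2],0],[[0,0,0],[0,0,-0.2],0],[[0,0,0],[0,0,0],0]]}}

```text
clock: 15.35
position: [0.6634, 0.1381, 0.146]
ee_rot: [-0.003, 0.995, 0.102, 0.003]
contact_force: [-5.2, -1.2, 15.1]
width: 0.0001
gripper_force: 7.6
```

Hard stop felt at TCP z 0.146, as expected, with 15 N. Pressing a touch more, then lifting off and away.

Call:
{"api": "drive_tool", "payload": {"rows": [[[0,0,0],[0,0,-0.1],0],[[0,0,0],[0,0,0],0],[[0,0,0],[0,0,0.5],0],[[0,0,0],[0.2,0,2],0],[[0,0,0],[0.3,0,4],0],[[0,0,0],[0,0,4],0],[[0,0,0],[0,0,4],0],[[0,0,0],[0,0,0],0]]}}

```text
clock: 16.35
position: [0.6703, 0.1383, 0.2901]
ee_rot: [-0.003, 0.995, 0.102, 0.006]
contact_force: [0.7, -0.2, -0.8]
width: 0.0001
gripper_force: 0.0
```

Run:
```python
from h import *
s=manip.get_state();print(s['position'],s['contact_force']);yel()
a=snap('scene','e1');m=red(a,(270,130,330,175));ys,xs=np.nonzero(m);print(len(xs),xs.mean(),ys.mean())
b=snap('side','e2');cv2.imwrite('pics/e3.png',np.hstack([cv2.resize(a[110:310,240:440],(400,400)),cv2.resize(b[145:345,200:400],(400,400))])[:,:,::-1])
```

```text
[0.67032594 0.13830426 0.29013694] [ 0.68088238 -0.20575023 -0.75431446]
side 2577 ((299.1727600097656, 220.7823486328125), (77.21976470947266, 40.61734390258789), 13.535857200622559)
0.87 2760.083604533458 [310.61861207 226.5422911 ]
0.6 3068.3175126006827 [308.35037072 224.5866405 ]
0.4 3140.7915046354756 [306.46738687 223.38269531]
0.2 3075.893851790577 [304.45620831 222.4088724 ]
0 2876.8596532470547 [302.35413984 221.68735631]
mean 301.17500970120295 222.03764066744276
scene 2335 ((360.0, 208.5), (39.0, 66.0), 90.0)
0.87 1333.2131648771465 [354.62256867 204.1675976 ]
0.6 122.36472193337977 [355.06006315 204.4662127 ]
0.4 825.5654121653643 [355.37145217 205.37851108]
0.2 1770.3464589742944 [355.65510286 206.75657117]
0 2665.679955550935 [355.90086912 208.47084896]
mean 357.3665952890792 209.4085653104925
72 301.2638888888889 148.55555555555554
```

View pics/e3.png

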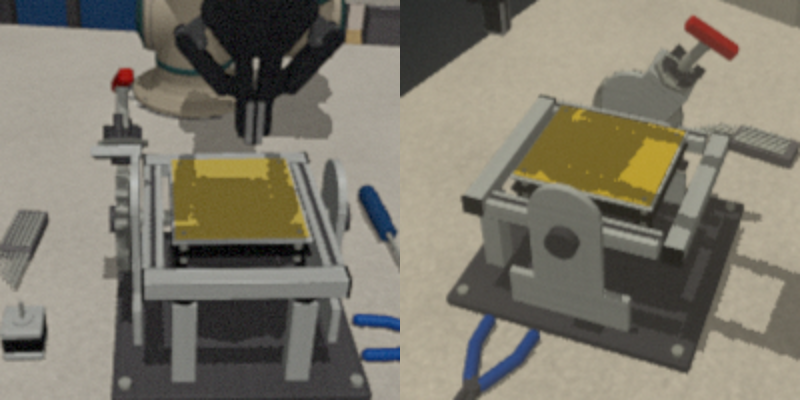

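Both views show the bed level, with the far rail on its posts at (190,285) and (305,285). The red handle is still out, and the arm is clear.

```bash
python3 -c "from rig import job;print(job.sign_off())"
```

```text
the job is handed in; nothing more can be done
None
```

The plunger is parked in a rest notch, the frame is down level on its posts and the arm is clear; I handed the job in at about 16 s, but sign-off returned no verdict.

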